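# Pry up a beam end so that a sprung shim slips under it

## Robot

A 7-joint arm with a two-finger parallel gripper is mounted at the origin on the work surface. World frame = base frame: x ahead of the robot, y to its left, z up, the work surface at z = 0. Lengths are in mm, angles in rad, forces in N, time in s.
With the tool pointing down it reaches from about 400 to 850 mm from the base axis. Payload 10.4 kg.
Tool frame: the origin (TCP) lies between the finger pads; the fingertips stand 8 mm ahead of it and the grasp point (between the pads) lies 11 mm behind it; z points along the fingers, y is the line along which they close (so a half turn about z gives the same grasp; the last joint's range is limited). The gripper opens to 87 mm and grips with 3 to 60 N. Pads are 19 mm wide; open, the fingers measure 117 mm over their backs; the gripper's body (75 mm by 190 mm) begins 51 mm behind the grasp point.
Start: joints at [1.324, 0.332, -0.065, 1.46, 0.022, 1.35, -0.088], TCP at [138.73, -609.43, 230.576] pointing down, gripper open.
Joint ranges: [-2.6, 2.6], [-0.5, 2.12], [-1.47, 1.34], [0.16, 2.42], [-1.27, 4.41], [0.06, 2.06], [-2.6, 2.6]. Speed limits (rad/s): [2.22, 2.22, 2.79, 2.79, 3.14, 3.14, 3.14].

## Interface

Orientations are given as a rotation vector (axis times angle).
In Python, from cell import bot gives the robot as it stands.
- The arm moves only by the tool drive_tool, never from a script. Its argument "plan" is one flat list of numbers, 4 for each row, row after row: the shift along the world's x, y, z in cm, then the turn about the world's z in degrees. In form: [dx, dy, dz, spin, dx, dy, dz, spin, ...]. A call has exactly 8 rows; each row shifts and turns the commanded pose from where the row before left it; what a row does not reach is not made up. A row lasts 1/12 s, in which the tool goes at most 41.7 mm and 7.16 degrees, less where a joint would pass 70% of its speed; a pose out of reach is approached as far as the arm can. A call with a gripper value outside its range is refused whole. "jaw" is the finger opening in cm, from 0 to 8.7, set as the call begins (left out, the last holds). The fingers move at their own pace and stop on an object; the grip force is fixed at half the most. Time passes only in rows, so rows that do not move let the fingers close, or fill a call up. It gives the time, the measured TCP pose, the force, the opening and the grip force at its end, in the units of the state.
- bot.get_obs(): the state, without advancing time (a new reading comes with each control period).
- bot.grab_frame(name): name is "scene" or "top"; returns the picture (400x640x3 uint8, red, green, blue); there is no depth.
- bot.calibration(name): a dict with "fovy" (degrees; the focal length in pixels is half the picture's height over the tangent of half this angle, whatever the lens; pixels are square), "cx", "cy" (the principal point, pixels), "rvec" (rotation vector, rad) and "tvec" (3), from world to camera coordinates, as OpenCV has them. Camera axes: x right, y down, z forward; pixel columns grow to the right and rows downward; lengths in mm; the calibration is good to about 2 mm. A picture is of the moment at which its call begins. calibration takes no time and is no camera call.
- bot.finish_job(): hands the job in; it is judged then, once.
The state is a dict: "time": time; "joint_positions": joint angles; "joint_vel": joint speeds; "joint_torque": joint torques, N m; "tcp_pos": TCP position; "ee_rot": TCP orientation; "ft_force": force on the tool from outside, world axes, zero at the start; "torque": the same for the moment, N m; "gripper_width": opening from 0.0 (shut) to 1.0 (fully open); "gripper_force": force on a finger pad.
Only numpy, scipy, OpenCV 4.12 (cv2) and the standard library are available. Lean on these libraries where they do the work, as an engineer would, in place of code of your own. Each camera call takes 0.05 s, during which the arm holds its last target. There are 200 camera calls.

## Task

Take the flat pry bar by its wooden handle, pass its steel blade over the fulcrum block and under the overhanging end of the heavy beam, and press the handle down to lever the beam end up until the spring-loaded plywood shim beside the beam slips all the way in under it by itself. Then let the beam down onto the shim, draw the bar out and lay it flat on the bench again. Move the beam only with the bar, and keep the gripper off the beam and the shim.

Things in the scene. Friction and masses are not known exactly. Their poses are not given: they have to be found in the camera images.
- bar_grip (a point): Pry bar, loose, 0.4 kg, lying flat: wooden handle 120 x 26 wide x 28 high (mm), steel cap 25 long behind it, flat steel blade 160 x 24 x 6, undersides flush. Point: centre of the wooden handle, 14 above the underside. x runs to the blade tip: handle -60 to 60, blade 60 to 220, cap to -85; balances at x = 37; z up. The look-alike gouge has a thin round blade; the plain strip no handle.
- fulcrum_top (a point): Fixed wooden block with a rounded steel ridge (70 mm long) across its top. Point: middle of the ridge top, 75 mm above the bench. x is level, from here along the beam (the way the blade must point), y along the ridge, z up. Beam end face at x = 45 mm, centred on y = 0, underside 16 mm above this point, open beneath to x = 105. Best blade tip at x = 80; then handle force 4 to 8 N.
- beam_end (a point): Heavy dark wooden beam, loose, 360 x 80 x 75 high (mm), about 2.2 kg, on two fixed bearers 91 high. Point: middle of the lower edge of its end face next to the fulcrum; x along the beam away from it, z up. The shim needs the blade tip to lift it 10 mm: bar sloping about 0.27 rad, tip up (at 0.33 the cap meets the bench). With the shim in, this point stays about 10 mm higher.
- shim (a joint): Plywood shim 60 x 30 x 7 thick (mm) on top of the bearer nearer the fulcrum, at the beam's side away from the robot (fulcrum's +y). A spring of 3 N presses it sideways against the beam; once the beam is lifted clear it slides under by itself in under a second. Value: 0 m against the beam's side, 0.045 m fully under.

How it is judged (in metres and radians):
On the way:
1. the bar, bearing on the fulcrum block, lifts the beam end by at least 3 mm (contact force between pry_bar and stand above 2 N and contact force between pry_bar and beam above 2 N and height (world z) of beam_end above 0.094 m), for 0.1 s.
At the end, for the whole second after the job is handed in: The shim is at least 35 mm in under the beam and the beam rests on it (its end 5.5 to 14 mm higher than at the start, within 15 mm of its place along the stand); the pry bar lies flat (within 8 degrees), handle centre less than 24 mm above the bench; beam and bar are at rest (value of joint shim above 0.035 m and height (world z) of beam_end between 0.0965 and 0.105 m and horizontal distance between beam_end and fulcrum_top between 0.03 and 0.06 m and height (world z) of bar_grip below 0.024 m and angle between bar_grip's own z axis and vertical below 0.15 rad and linear speed of each of beam, pry_bar below 0.02 m/s); the robot touches nothing.
It fails at once if the gripper or arm touches the beam (contact force between any of the fingers, the arm and beam above 2 N).
It fails at once if the gripper or arm touches the shim (contact force between any of the fingers, the arm and shim above 1 N).
It also fails if it takes over 61 s, if anything falls off the work surface, if the arm or the gripper's body presses on something with over 40 N, if the wrist force passes 120 N, or if a joint passes its speed limit or range.

## Working session

There is one attempt and no reset: what is moved stays moved. The work goes in short steps, Python scripts to look and compute and a tool call to move; the robot and the scene stay as the last step left them, time stands still between calls to the robot, and variables do not carry over. Pictures are saved under pics/ and viewed, at most 10 in all, crops included, and the job is handed in when it is done.

Besides the shell and the picture viewer there is one more tool, called by a JSON object that holds its "op" and its "data". drive_tool: Moves the arm, as the interface text tells. Its arguments: {"type":"object","properties":{"plan":{"type":"array"},"jaw":{"type":"number"}},"required":["plan"]}

```bash
mkdir -p pics
python3 - <<'E'
from cell import bot
import cv2
for n in("scene","top"):
    print(n,bot.calibration(n)); cv2.imwrite(f"pics/{n}0.png",bot.grab_frame(n)[:,:,::-1])
print(bot.get_obs())
E
```

```text
scene {'fovy': 52.77159315197082, 'cx': 323.684993954792, 'cy': 200.74370714236116, 'rvec': array([ 2.50301402,  0.67366177, -0.18847952]), 'tvec': array([-543.15126195, -107.94774043, 1118.87813905])}
top {'fovy': 57.186346039380965, 'cx': 319.2612269953365, 'cy': 189.0121989583016, 'rvec': array([ 2.12006853, -2.1736995 ,  0.16176333]), 'tvec': array([120.42316895, 554.07894444, 930.83562332])}
{'time': 0.1, 'joint_positions': array([ 1.3244349 ,  0.33283716, -0.06468596,  1.46085225,  0.02160699,
        1.34989993, -0.08850199]), 'joint_vel': array([-0.00152003, -0.00166282,  0.0007455 , -0.00303504,  0.00029583,
       -0.00044967,  0.00066872]), 'joint_torque': array([ 1.69774314e-03, -6.24548650e+01,  2.48303474e-02, -3.90715957e+01,
       -6.14109356e-02,  3.65498965e-02,  7.13678401e-05]), 'tcp_pos': array([ 138.59890432, -609.09459791,  229.81809838]), 'ee_rot': array([-3.12067471e+00, -3.50615937e-01,  3.36091104e-04]), 'ft_force': array([0.15576606, 0.00233045, 0.5244363 ]), 'torque': array([ 0.01460109, -0.03057588,  0.06780957]), 'gripper_force': 0.0, 'gripper_width': 0.9981554446386351}
```

View pics/scene0.png

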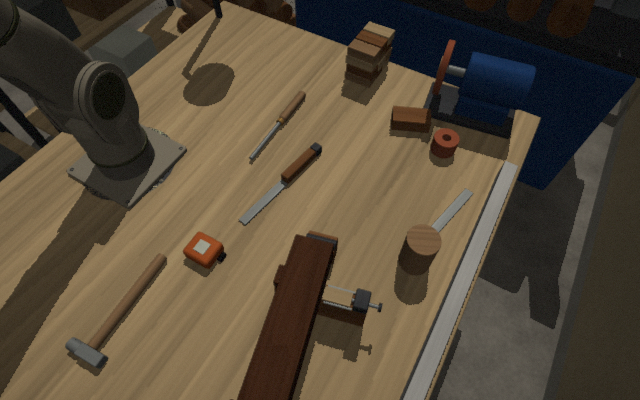

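View pics/top0.png

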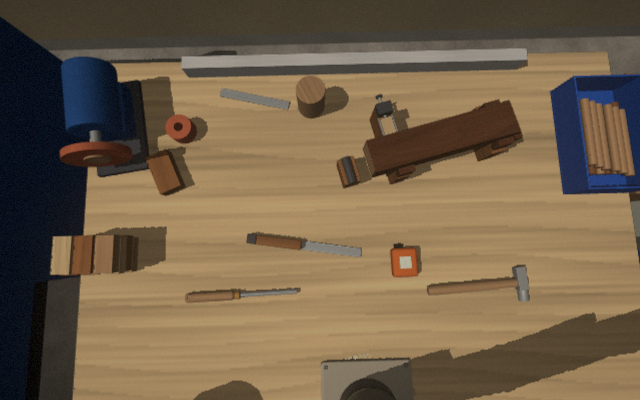

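The scene view shows the pry bar from (241,222) to (322,147) and the beam and fulcrum near (320,240). In the top view the bar runs from (247,238) to (361,252), and the ridge is near (348,170). I'll enlarge both.

```bash
cat > h.py <<'E'
import numpy as np,cv2
from cell import bot
def cam(n):
    c=bot.calibration(n); f=200/np.tan(np.radians(c['fovy'])/2)
    K=np.array([[f,0,c['cx']],[0,f,c['cy']],[0,0,1]]); return K,cv2.Rodrigues(c['rvec'])[0],c['tvec'],c['rvec']
def ray(n,uv,z):
    K,R,t,_=cam(n); C=-R.T@t; d=R.T@np.linalg.inv(K)@np.array([*uv,1.]); return C+d*(z-C[2])/d[2]
def proj(n,P):
    K,R,t,r=cam(n); return cv2.projectPoints(np.array(P,float).reshape(-1,3),r,t,K,None)[0].reshape(-1,2)
def crop(n,name,x0,y0,x1,y1,s,draw=None):
    im=np.ascontiguousarray(bot.grab_frame(n)[:,:,::-1])
    c=cv2.resize(im[y0:y1,x0:x1],None,fx=s,fy=s,interpolation=cv2.INTER_CUBIC)
    c=np.clip(c*1.6,0,255).astype(np.uint8)
    if draw is not None:
        for p in proj(n,draw): cv2.circle(c,tuple(int(v) for v in ((p-[x0,y0]+.5)*s)),2,(0,255,0),-1)
    cv2.imwrite(name,c)
E
python3 - <<'E'
from h import *
crop("top","pics/t1.png",240,140,400,260,5)
crop("scene","pics/s1.png",230,130,390,250,5)
for n in("top","scene"):
    K,R,t,_=cam(n); print(n,-R.T@t)
for uv in((250,238),(361,252)): print(ray("top",uv,6))
for uv in((318,148),(243,220)): print(ray("scene",uv,6))
print(ray("top",(348,170),75),ray("scene",(322,239),75))
E
```

```text
top [ 415.08616467  112.02351842 1001.55598004]
scene [ 810.92946383 -324.37024054  892.03791949]
[433.5445057  295.85333145   6.        ]
[388.95055518  -1.00573596   6.        ]
[432.96357743 304.09139161   6.        ]
[388.23967858   7.8574942    6.        ]
[599.42363713  31.58854397  75.        ] [604.44920521  31.68744735  75.        ]
```

View pics/t1.png

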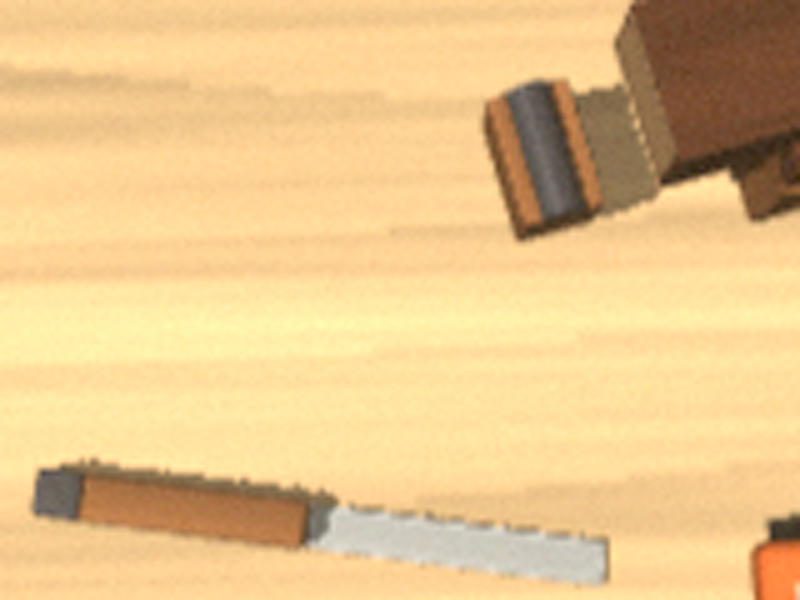

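View pics/s1.png

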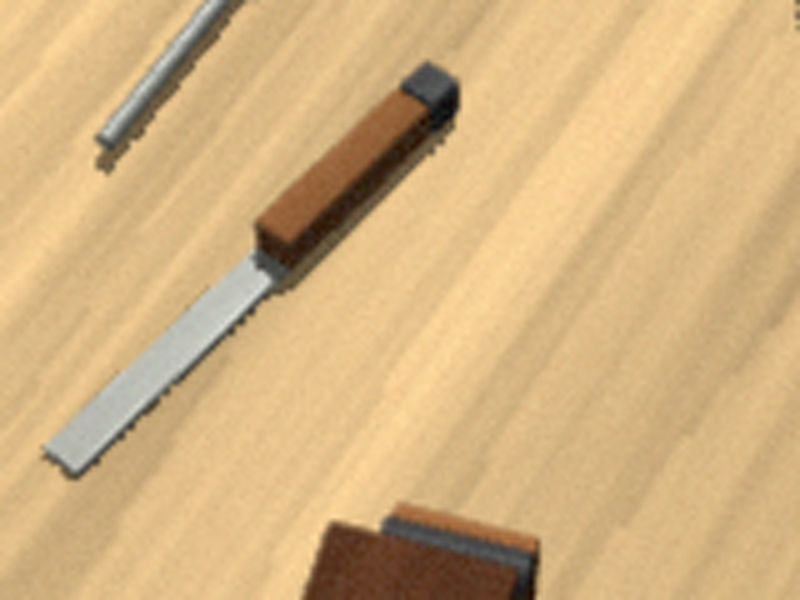

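Run:
```python
from h import *
T=lambda x,y,z: ray("top",(240+x/5-.4,140+y/5-.4),z)
S=lambda x,y,z: ray("scene",(230+x/5-.4,130+y/5-.4),z)
for nm,F,b,f,t in(("top",T,[(82,472),(79,519)],[(310,500),(303,545)],[(607,540),(604,584)]),("scene",S,[(403,92),(430,112)],[(258,222),(290,245)],[(45,453),(75,474)])):
    B=np.mean([F(*p,28) for p in b],0);Fr=np.mean([F(*p,28) for p in f],0);Ti=np.mean([F(*p,6) for p in t],0)
    print(nm,B.round(1),Fr.round(1),Ti.round(1),"len",np.linalg.norm(B-Fr),np.linalg.norm((Ti-B)[:2]))
    d=(Ti-B)[:2];d/=np.linalg.norm(d);print(" yaw",np.degrees(np.arctan2(d[1],d[0])),"grip ctr",Fr[:2]-60*d,Ti[:2]-220*d)
a,b=T(527,85,75),T(562,217,75);print("ridge",a,b,np.linalg.norm(a-b),(a+b)/2, "ydir yaw",np.degrees(np.arctan2(*(a-b)[[1,0]])))
# beam top edges full picture top: near long edge
e=[(375,174),(521,136)];p=[ray("top",u,166) for u in e];print("beam near edge yaw",np.degrees(np.arctan2(*(p[1]-p[0])[[1,0]])),p)
e=[(367,141),(515,102)];p=[ray("top",u,166) for u in e];print("far",np.degrees(np.arctan2(*(p[1]-p[0])[[1,0]])),p)
a=S(398,520,75);b=S(525,550,75);print("ridge scene",a,b)
```

```text
top [431.  276.8  28. ] [413.9 158.3  28. ] [ 3.89e+02 -2.00e-01  6.00e+00] len 119.72970536460683 280.17909287669437
 yaw -98.61475100938225 grip ctr [422.92393435 217.62225102] [421.94455633 217.31252046]
scene [433.8 275.3  28. ] [414.6 161.4  28. ] [389.1   0.7   6. ] len 115.55696527512234 278.22562572786904
 yaw -99.24481854408631 grip ctr [424.21706877 220.60657221] [424.44218536 217.86422481]
ridge [634.90174201  38.05641767  75.        ] [565.30097998  22.59236491  75.        ] 71.2979873669522 [600.10136099  30.32439129  75.        ] ydir yaw 12.526624325431184
beam near edge yaw -76.68056497855403 [array([570.33933109, -22.70465852, 166.        ]), array([ 652.74978591, -370.79796892,  166.        ])]
far -76.29169497003123 [array([649.53130263,  -7.65015915, 166.        ]), array([ 736.77346878, -365.30659574,  166.        ])]
ridge scene [572.36463761  28.88384756  75.        ] [629.79664452  44.68111209  75.        ]
```

The two views agree within about 3 mm:
- **Bar:** grip at about (423, 217), yaw -99°.
- **Fulcrum:** about (600, 30), x axis at yaw -77°.
- **Beam end:** it falls where the given 45 mm predicts.

I'll grasp at bar x = +37, the balance point, at about (417, 181). I'm swinging around to that spot now.

{"op": "drive_tool", "data": {"plan": [2.9,2.8,0,2.8,2.9,2.8,0,2.8,2.9,2.8,0,2.8,2.9,2.8,0,2.8,2.9,2.8,0,2.8,2.9,2.8,0,2.8,2.9,2.8,0,2.8,2.9,2.8,0,2.8], "jaw": 8.7}}

```text
time: 0.87
tcp_pos: [371.7, -383.8, 230.7]
ee_rot: [2.993, 0.954, -0.0]
ft_force: [0.7, -0.9, -0.3]
gripper_width: 0.998
gripper_force: 0.0
```

{"op": "drive_tool", "data": {"plan": [0.7,4.0,0,2.8,0.7,4.0,0,2.8,0.7,4.0,0,2.8,0.7,4.0,0,2.8,0.7,4.0,0,2.8,0.7,4.0,0,2.8,0.7,4.0,0,2.8,0.7,4.0,0,2.8]}}

```text
time: 1.53
tcp_pos: [426.5, -63.5, 230.7]
ee_rot: [2.75, 1.517, 0.0]
ft_force: [0.7, 0.1, -0.1]
gripper_width: 1.006
gripper_force: 0.0
```

{"op": "drive_tool", "data": {"plan": [-0.1,3.1,0,2.8,-0.1,3.1,0,2.8,-0.1,3.1,0,2.8,-0.1,3.1,0,2.8,-0.1,3.1,0,2.8,-0.1,3.1,0,2.8,-0.1,3.0,0,2.8,-0.1,3.0,0,2.8]}}

```text
time: 2.2
tcp_pos: [418.4, 182.0, 230.7]
ee_rot: [2.403, 2.022, 0.001]
ft_force: [-0.1, -0.4, -0.1]
gripper_width: 0.999
gripper_force: 0.0
```

{"op": "drive_tool", "data": {"plan": [-0.1,0,-3.0,1.0,0,0,-3.0,0,0,0,-3.0,0,0,0,-3.0,0,0,0,-3.0,0,0,0,-2.5,0,0,0,-2.5,0,0,0,-1.0,0]}}

```text
time: 2.87
tcp_pos: [415.9, 179.9, 17.7]
ee_rot: [-2.387, -2.04, 0.005]
ft_force: [-0.8, -1.0, -0.2]
gripper_width: 1.0
gripper_force: 0.0
```

{"op": "drive_tool", "data": {"plan": [0,0,-0.5,0,0,0,-0.4,0,0,0,0,0,0,0,0,0,0,0,0,0,0,0,0,0,0,0,0,0,0,0,0,0]}}

```text
time: 3.53
tcp_pos: [418.0, 180.5, 11.9]
ee_rot: [2.388, 2.04, 0.001]
ft_force: [-0.5, -1.8, 0.0]
gripper_width: 1.002
gripper_force: 0.0
```

{"op": "drive_tool", "data": {"plan": [0,0,0,0,0,0,0,0,0,0,0,0,0,0,0,0,0,0,0,0,0,0,0,0,0,0,0,0,0,0,0,0], "jaw": 0}}

```text
time: 4.2
tcp_pos: [417.7, 180.6, 11.6]
ee_rot: [2.388, 2.041, 0.0]
ft_force: [-0.4, -0.4, 0.2]
gripper_width: 0.479
gripper_force: 0.0
```

{"op": "drive_tool", "data": {"plan": [0,0,0,0,0,0,0,0,0,0,0,0,0,0,0,0,0,0,0,0,0,0,0,0,0,0,0,0,0,0,0,0]}}

```text
time: 4.87
tcp_pos: [417.5, 180.6, 11.5]
ee_rot: [-2.388, -2.041, 0.0]
ft_force: [-4.1, 1.0, 1.3]
gripper_width: 0.294
gripper_force: 30.0
```

{"op": "drive_tool", "data": {"plan": [0,0,0.5,0,0,0,1,0,0,0,1.5,0,0,0,2,0,0,0,2,0,0,0,2,0,0,0,1,0,0,0,0,0]}}

```text
time: 5.53
tcp_pos: [419.3, 180.9, 113.9]
ee_rot: [2.387, 2.039, 0.006]
ft_force: [1.2, 0.1, -4.2]
gripper_width: 0.294
gripper_force: 30.0
```

Run:
```python
from h import *
print(bot.get_obs())
a=bot.grab_frame("top")[:,:,::-1]; b=bot.grab_frame("scene")[:,:,::-1]
im=np.vstack([cv2.resize(a[150:270,230:390],None,fx=2.5,fy=2.5,interpolation=2),cv2.resize(b[120:240,230:390],None,fx=2.5,fy=2.5,interpolation=2)])
cv2.imwrite("pics/g.png",np.clip(im*1.5,0,255).astype(np.uint8))
```

```text
{'time': 5.5333, 'joint_positions': array([ 0.40928593,  0.16508789, -0.96492113,  1.99261729,  0.15831891,
        1.05576736, -0.78414718]), 'joint_vel': array([-0.01834278,  0.04580814,  0.01787933,  0.04358534,  0.04327054,
       -0.04258787, -0.03703451]), 'joint_torque': array([  0.60250266, -34.21436548,  -5.04973501, -36.12149835,
        -0.58041662,   0.72579548,   0.48707111]), 'tcp_pos': array([419.25631108, 180.92627694, 113.91304986]), 'ee_rot': array([2.3867227 , 2.03860718, 0.00565261]), 'ft_force': array([ 1.20008307,  0.0688717 , -4.16624589]), 'torque': array([-0.04588589, -0.19508878, -0.00650422]), 'gripper_force': 29.997618407942355, 'gripper_width': 0.2941959880212669}
```

View pics/g.png

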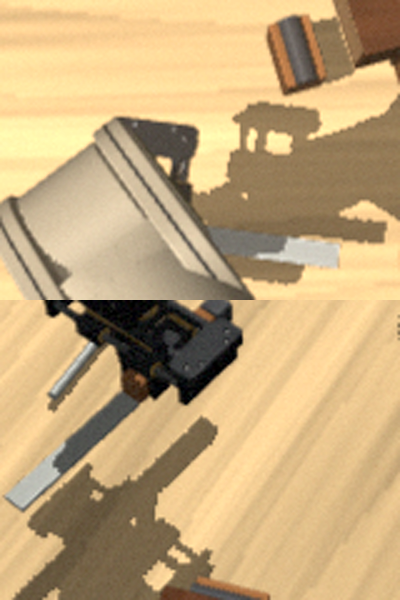

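```bash
cat >> h.py <<'E'
def tri(ut,us):
    P=[]
    for n in("top","scene"):
        K,R,t,_=cam(n); P.append(K@np.c_[R,t])
    X=cv2.triangulatePoints(P[0],P[1],np.array(ut,float).reshape(2,1),np.array(us,float).reshape(2,1)).ravel(); X=X[:3]/X[3]
    return X,proj("top",X)[0]-ut,proj("scene",X)[0]-us
E
python3 - <<'E'
from h import *
print(tri((364.4,250.8),(235.2,201.2)))
for z in(98,103,108,113): print(z,ray("top",(364.4,250.8),z),ray("scene",(235.2,201.2),z))
print(proj("top",[[421.7,217.5,0]]))
E
```

```text
(array([393.26956651,   1.3467153 , 108.43540528]), array([0.43205812, 0.41298439]), array([ 0.51392152, -0.0762423 ]))
98 [394.02972014   1.06029339  98.        ] [386.80282544   4.91576328  98.        ]
103 [394.14624      1.67432964 103.        ] [389.47352056   2.84227286 103.        ]
108 [394.26275987   2.28836589 108.        ] [392.14421567   0.76878244 108.        ]
113 [394.37927974   2.90240214 113.        ] [394.81491079  -1.30470798 113.        ]
[[279.42738768 241.71871083]]
```

Grasp confirmed: the blade tip at about (393, 1, 108) shows the bar is level and held at bar x ≈ 38. In the stacked crops the tip is at (337, 253) in the top view and (14, 503) in the scene view. Next I'll line it up short of the fulcrum.

{"op": "drive_tool", "data": {"plan": [2.0,0.2,0,3.0,2.0,0.2,0,3.0,2.0,0.2,0,3.0,2.0,0.2,0,3.0,2.0,0.2,0,3.0,2.0,0.3,0,3.0,1.5,0.2,0,2.0,0.8,0.1,0,1.6]}}

```text
time: 6.3
tcp_pos: [561.6, 196.2, 109.2]
ee_rot: [-1.961, -2.452, 0.002]
ft_force: [-0.9, 0.0, -3.6]
gripper_width: 0.297
gripper_force: 30.0
```

{"op": "drive_tool", "data": {"plan": [0,0,-0.5,0,0,0,-0.5,0,0,0,-0.5,0,0,0,-0.4,0,0,0,0,0,0,0,0,0,0,0,0,0,0,0,0,0]}}

```text
time: 6.97
tcp_pos: [560.9, 196.6, 93.0]
ee_rot: [1.964, 2.452, 0.001]
ft_force: [0.5, -0.0, -4.2]
gripper_width: 0.292
gripper_force: 30.0
```

Run:
```python
from h import *
o=bot.get_obs();print(o['tcp_pos'],o['ee_rot'],np.degrees(2*np.arctan2(o['ee_rot'][1],o['ee_rot'][0])),o['ft_force'])
a=bot.grab_frame("top")[:,:,::-1]; b=bot.grab_frame("scene")[:,:,::-1]
im=np.vstack([cv2.resize(a[130:205,290:410],None,fx=4,fy=4,interpolation=2),cv2.resize(b[195:270,240:360],None,fx=4,fy=4,interpolation=2)])
cv2.imwrite("pics/p.png",np.clip(im*1.6,0,255).astype(np.uint8))
```

```text
[560.87941199 196.62450366  92.99773809] [1.96357082e+00 2.45157496e+00 9.37678215e-04] 102.61455150405457 [ 0.50386151 -0.04310231 -4.15865332]
```

View pics/p.png

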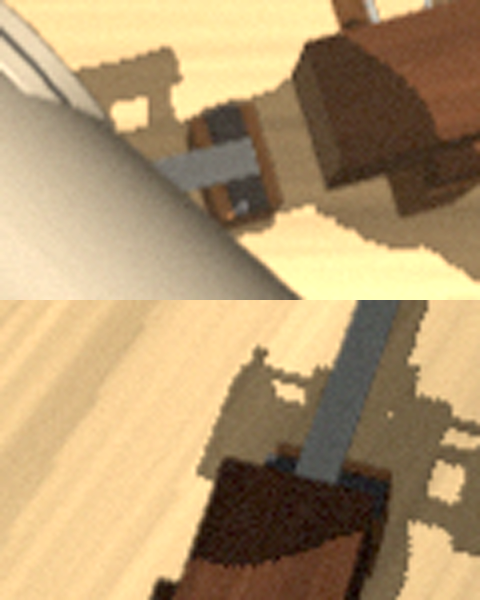

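The crop shows the blade tip at (251, 158) in the top part, level over the middle of the ridge and parallel to the beam. I'll insert it 70 mm.

{"op": "drive_tool", "data": {"plan": [0.1,-0.5,-0.15,0,0.2,-0.9,0,0,0.2,-1.0,0,0,0.3,-1.0,0,0,0.2,-1.0,0,0,0.3,-1.0,0,0,0.2,-0.9,0,0,0.1,-0.5,0,0]}}

```text
time: 7.73
tcp_pos: [577.3, 126.4, 91.0]
ee_rot: [1.966, 2.45, -0.001]
ft_force: [0.7, -0.2, -4.2]
gripper_width: 0.299
gripper_force: 30.0
```

{"op": "drive_tool", "data": {"plan": [0,0,-0.2,0,0,0,-0.2,0,0,0,-0.1,0,0,0,-0.1,0,0,0,0,0,0,0,0,0,0,0,0,0,0,0,0,0]}}

```text
time: 8.4
tcp_pos: [576.6, 129.1, 85.2]
ee_rot: [-1.963, -2.453, -0.001]
ft_force: [-1.4, 1.5, -1.4]
gripper_width: 0.297
gripper_force: 30.0
```

{"op": "drive_tool", "data": {"plan": [0,0,-0.2,0,0,0,-0.2,0,0,0,-0.2,0,0,0,-0.2,0,0,0,-0.2,0,0,0,-0.2,0,0,0,0,0,0,0,0,0]}}

```text
time: 9.07
tcp_pos: [577.0, 128.8, 73.3]
ee_rot: [1.964, 2.452, 0.001]
ft_force: [0.6, 2.3, 1.7]
gripper_width: 0.296
gripper_force: 30.0
```

{"op": "drive_tool", "data": {"plan": [0,0,-0.2,0,0,0,-0.2,0,0,0,-0.2,0,0,0,-0.1,0,0,0,0,0,0,0,0,0,0,0,0,0,0,0,0,0]}}

```text
time: 9.73
tcp_pos: [577.7, 128.9, 67.3]
ee_rot: [1.963, 2.451, 0.003]
ft_force: [-2.0, 1.8, 9.7]
gripper_width: 0.296
gripper_force: 30.0
```

{"op": "drive_tool", "data": {"plan": [0,0,-0.2,0,0,0,-0.2,0,0,0,-0.2,0,0,0,-0.1,0,0,0,0,0,0,0,0,0,0,0,0,0,0,0,0,0]}}

```text
time: 10.4
tcp_pos: [577.8, 128.4, 60.1]
ee_rot: [1.963, 2.45, 0.002]
ft_force: [-0.2, 0.9, 8.4]
gripper_width: 0.301
gripper_force: 30.0
```

{"op": "drive_tool", "data": {"plan": [0,0,-0.1,0,0,0,-0.1,0,0,0,-0.05,0,0,0,0,0,0,0,0,0,0,0,0,0,0,0,0,0,0,0,0,0]}}

```text
time: 11.07
tcp_pos: [577.6, 128.3, 57.7]
ee_rot: [1.963, 2.45, 0.001]
ft_force: [-1.6, 0.1, 10.1]
gripper_width: 0.296
gripper_force: 30.0
```

Run:
```python
from h import *
a=bot.grab_frame("top")[:,:,::-1]; b=bot.grab_frame("scene")[:,:,::-1]
im=np.vstack([cv2.resize(a[85:185,330:450],None,fx=3,fy=3,interpolation=2),cv2.resize(b[220:320,270:390],None,fx=3,fy=3,interpolation=2)])
cv2.imwrite("pics/l.png",np.clip(im*2,0,255).astype(np.uint8))
```

```text
(no output)
```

View pics/l.png

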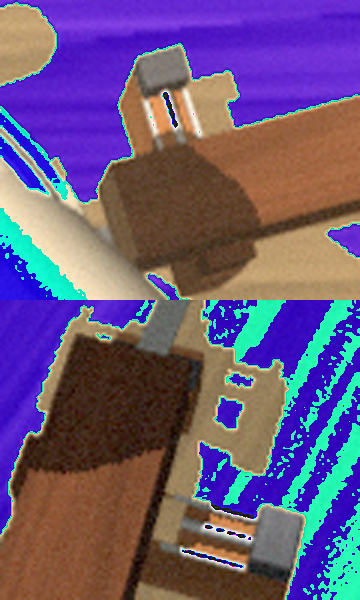

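The brightened crop overflowed. It shows the spring holder at (163, 72) in the top part, but I can't tell the shim's position. I'll compare against the starting picture.

Run:
```python
from h import *
r=[]
for n,(y0,y1,x0,x1) in(("top",(85,160,355,445)),("scene",(265,340,300,390))):
    o=cv2.imread(f"pics/{n}0.png"); c=bot.grab_frame(n)[:,:,::-1]
    r.append(np.hstack([cv2.resize(i[y0:y1,x0:x1],None,fx=4,fy=4,interpolation=2) for i in(o,c)]))
cv2.imwrite("pics/c.png",np.clip(np.vstack(r)*1.0*1.5,0,255).astype(np.uint8))
```

```text
(no output)
```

View pics/c.png

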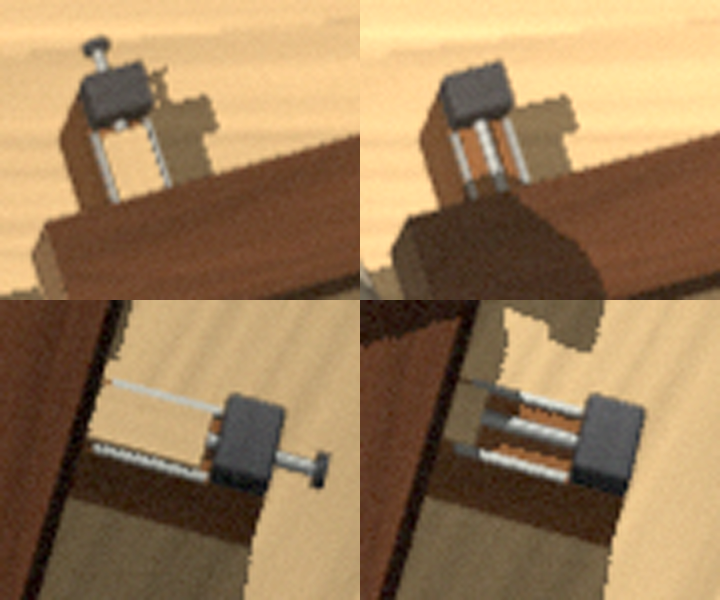

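The comparison shows the plunger knob gone into its holder, and only about a quarter of the shim still visible at (465, 415). So the shim is about 45 mm in. Now I'll let the beam down gently.

{"op": "drive_tool", "data": {"plan": [0,0,0.05,0,0,0,0.05,0,0,0,0.1,0,0,0,0.1,0,0,0,0.1,0,0,0,0,0,0,0,0,0,0,0,0,0]}}

```text
time: 11.93
tcp_pos: [576.6, 128.6, 60.3]
ee_rot: [-1.963, -2.452, 0.0]
ft_force: [1.3, 1.4, -2.3]
gripper_width: 0.295
gripper_force: 30.0
```

{"op": "drive_tool", "data": {"plan": [0,0,0.05,0,0,0,0.05,0,0,0,0.1,0,0,0,0.1,0,0,0,0,0,0,0,0,0,0,0,0,0,0,0,0,0]}}

```text
time: 12.6
tcp_pos: [576.6, 128.3, 63.4]
ee_rot: [-1.964, -2.452, 0.001]
ft_force: [-0.7, 1.6, -5.4]
gripper_width: 0.295
gripper_force: 30.0
```

{"op": "drive_tool", "data": {"plan": [0,0,-0.15,0,-0.1,0.4,-0.1,0,-0.2,1.0,-0.1,0,-0.3,1.3,-0.1,0,-0.3,1.3,-0.1,0,-0.3,1.3,-0.1,0,-0.3,1.3,0,0,-0.3,1.3,0,0]}}

```text
time: 13.27
tcp_pos: [558.1, 209.6, 57.1]
ee_rot: [-1.962, -2.453, -0.0]
ft_force: [-0.2, -0.1, -4.1]
gripper_width: 0.298
gripper_force: 30.0
```

{"op": "drive_tool", "data": {"plan": [-0.3,1.3,0,0,-0.3,1.3,0,0,-0.3,1.3,0,0,-0.3,1.3,0,0,-0.2,0.8,0,0,0,0,0,0,0,0,0,0,0,0,0,0]}}

```text
time: 13.93
tcp_pos: [545.1, 266.6, 56.9]
ee_rot: [1.965, 2.451, -0.001]
ft_force: [1.3, -0.6, -3.5]
gripper_width: 0.3
gripper_force: 30.0
```

{"op": "drive_tool", "data": {"plan": [0,0,-0.3,0,0,0,-0.4,0,0,0,-0.4,0,0,0,-0.4,0,0,0,-0.4,0,0,0,-0.4,0,0,0,-0.2,0,0,0,0,0]}}

```text
time: 14.6
tcp_pos: [544.8, 267.3, 31.7]
ee_rot: [-1.964, -2.452, 0.0]
ft_force: [0.9, -1.0, -2.0]
gripper_width: 0.299
gripper_force: 30.0
```

{"op": "drive_tool", "data": {"plan": [0,0,-0.3,0,0,0,-0.3,0,0,0,-0.3,0,0,0,-0.3,0,0,0,-0.3,0,0,0,-0.3,0,0,0,-0.1,0,0,0,0,0]}}

```text
time: 15.27
tcp_pos: [544.5, 267.6, 12.7]
ee_rot: [-1.963, -2.452, 0.0]
ft_force: [1.0, -0.3, -2.2]
gripper_width: 0.297
gripper_force: 30.0
```

Now release and lift away.

{"op": "drive_tool", "data": {"plan": [0,0,0,0,0,0,0,0,0,0,0,0,0,0,0,0,0,0,0,0,0,0,0,0,0,0,0,0,0,0,0,0], "jaw": 8.7}}

```text
time: 15.93
tcp_pos: [544.7, 267.6, 13.1]
ee_rot: [1.964, 2.452, 0.0]
ft_force: [0.5, 0.5, -0.5]
gripper_width: 0.814
gripper_force: 0.0
```

{"op": "drive_tool", "data": {"plan": [0,0,0,0,0,0,0,0,0,0,0,0,0,0,0,0,0,0,0.5,0,0,0,0.5,0,0,0,1,0,0,0,2,0]}}

```text
time: 16.6
tcp_pos: [543.8, 267.0, 52.6]
ee_rot: [-1.963, -2.451, 0.003]
ft_force: [0.2, -0.0, 0.0]
gripper_width: 0.998
gripper_force: 0.0
```

{"op": "drive_tool", "data": {"plan": [0,0,3,0,0,0,3,0,-1,0,3,0,-2,0,3,0,-3,0,2,0,-3,0,1,0,-3,0,0,0,-2,0,0,0]}}

```text
time: 17.27
tcp_pos: [402.3, 268.5, 204.2]
ee_rot: [1.96, 2.453, 0.001]
ft_force: [-0.4, 0.3, 1.4]
gripper_width: 0.997
gripper_force: 0.0
```

Run:
```python
from h import *
a=bot.grab_frame("top")[:,:,::-1]; b=bot.grab_frame("scene")[:,:,::-1]
im=np.hstack([cv2.resize(a[85:285,240:440],None,fx=2,fy=2),cv2.resize(b[140:340,220:420],None,fx=2,fy=2)])
cv2.imwrite("pics/e.png",np.clip(im*1.5,0,255).astype(np.uint8))
```

```text
(no output)
```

View pics/e.png

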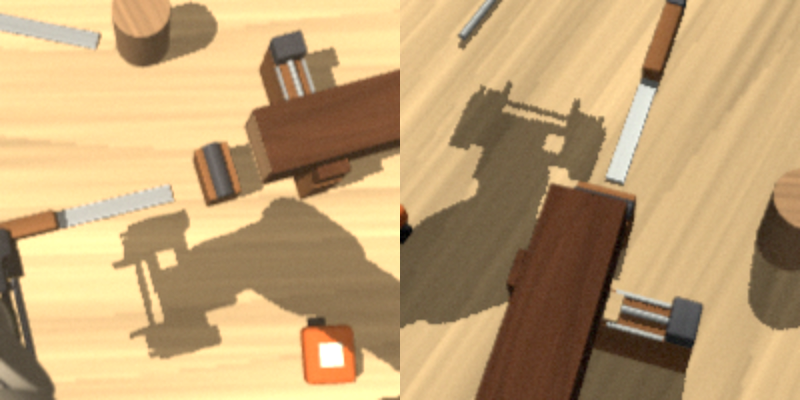

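The picture shows the bar lying clear of the fulcrum, with its tip at (171, 195) in the left part and (615, 182) in the right. The beam is on the shim and the robot is clear. I'll check the tip height, then hand in.

Run:
```python
from h import *
X=tri((325.3,182.3),(327.3,230.8)); print(X)
if X[0][2]<18: print(bot.finish_job())
```

```text
(array([583.45327443,  90.57107089,  -2.47423983]), array([-0.55339524, -0.62305669]), array([-0.74309492,  0.16179145]))
the job is handed in; nothing more can be done
None
```

I levered the beam end up with the pry bar, the shim slid in about 45 mm by itself, and the beam now rests on it; the bar is drawn out and lying flat on the bench. The job was handed in at about 17 s of the 61 s allowed, and no verdict was shown.

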